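# Open the test chamber and wedge the transformer tight

## Task

Raise the slatted roll-top shutter of the white test chamber (it has a blue pull bar) until it stays open by itself, then push the loose orange wedge down into its slot beside the transformer just until the transformer is locked tight, without crushing it, and let go. Do not push the steel tray, the white bin or the grey spare wedge about.

Things in the scene. Friction and masses are not known exactly. Their poses are not given: they have to be found in the camera images.
- arc_axis (a point): Middle of the level axis about which the shutter runs in its curved side tracks, 50 mm over the bench. x points to the chamber's closed rear, y along the axis (across the chamber), z up; it does not turn with the shutter.
- chamber: White test chamber: 350 mm long in x, on a 40 mm high base; half-round side walls 15 mm thick, 270 mm apart, 223 mm high. Rear half (+x): fixed hood. Front half, towards the robot: slatted shutter, 163 mm outer radius about arc_axis; once open, this half is free from above. Origin under the base's centre, on the bench; axes as arc_axis.
- bar (a point): Middle of the shutter's round blue pull bar, 12 mm thick, 140 mm long in y, held by a post 65 mm either side; 40 mm from its centre to the slats. It circles arc_axis at 203 mm radius: shut, 12 degrees above level on the robot's side; fully open, 94 degrees, just past straight above the axis. Being round it can turn between the fingers; from above there is room for one finger behind it all the way.
- shutter (a joint): Shutter opening in rad: 0 shut, 1.43 fully open at its stop. About 4 N at the bar moves it. Weight and a return spring pull it shut: let go below about 0.9 rad, it runs shut again. Let go beyond about 1.25 rad, its weight carries it to the stop and it stays open.
- nest: Steel and red nest bolted to the chamber's deck (place varies by some mm), 64 mm in x, 100 mm in y; origin under it, 40 mm over the bench, axes as the chamber's. Along +y: red sloping anvil, wedge slot, transformer, red end stop. Stands in the chamber's front half, hidden until the shutter is open.
- core: Small transformer, 36 x 34 x 44 mm high, black ends, copper winding, 0.2 kg or so, standing loose in the nest; origin at the centre of its underside, 8 mm above the nest's origin. It can slide 0.4 to 3.6 mm in +y before it meets the end stop (differs each time). Squeezed by the wedge with over 45 N it cracks.
- wedge: Orange wedge, 72 mm high with cap, thin end down, loose in the slot between anvil and transformer; origin: middle of the thin end. Slope 1 in 5. It goes down easily 2 to 18 mm (unknown), shifting the transformer to the end stop, then a few mm with rising force, and stays jammed. A push ending at 15 to 20 N makes it tight: bearing on the transformer with over 8 N once released.
- wedge_top (a point): Centre of the flat top of the wedge's cap (28 mm in the nest's x, 26 mm in y), where to push; about 144 mm over the bench at first. At most 24 mm of travel down.
- tray: Loose steel tray, 200 x 280 x 28 mm, with black parts; bystander, origin under its centre.
- bin: Loose white plastic bin, 130 x 170 x 60 mm; bystander, origin under its centre.
- spare_wedge: Grey spare wedge lying on the bench, 72 mm long; bystander, origin under its middle.

How it is judged:
On the way, in this order (a step that is already met when the one before it is completed fails the run):
1. the shutter is raised to its stop (value of joint shutter above 1.33 rad), for 0.2 s.
2. the wedge is pushed down until it bears hard on the transformer, the shutter staying open (value of joint shutter above 1.33 rad and contact force between wedge and core above 8 N), for 0.2 s.
At the end, for the whole second after the job is handed in: Shutter open beyond 1.33 rad by itself; wedge upright within 0.1 rad in its slot, bearing on the transformer with over 8 N unpushed; transformer upright within 0.1 rad, its origin under 12 mm above the nest's; both at rest (all of step 2 and angle between each of wedge, core's own z axis and vertical below 0.1 rad and z of core in the frame of nest below 0.012 m and linear speed of each of core, wedge below 0.01 m/s); the robot touches nothing.
It fails at once if the tray, the bin or the spare wedge is pushed more than 30 mm (distance of any of tray, bin, spare_wedge from where it was at the start of the episode above 0.03 m).
It fails at once if the transformer is crushed: the wedge squeezes it with over 45 N (contact force between wedge and core above 45 N).
It also fails if it takes over 45 s, if anything falls off the work surface, if the arm or the gripper's body presses on something with over 40 N, if the wrist force passes 120 N, or if a joint passes its speed limit or range.

## Robot

A 6-joint arm with a two-finger parallel gripper is mounted at the origin on the work surface. World frame = base frame: x ahead of the robot, y to its left, z up, the work surface at z = 0. Lengths are in m, angles in rad, forces in N, time in s.
With the tool pointing down it reaches from about 0.4 to 0.825 m from the base axis. Payload 7 kg.
Tool frame: the origin (TCP) lies at the centre of the arm's flange, where the gripper is bolted on; the fingertips stand 173 mm ahead of it and the grasp point (between the pads) lies 155 mm ahead of it; y points along the fingers, x is the direction in which the jaws open and shut, and the axes are right-handed (so a half turn about y gives the same grasp; the last joint's range is limited). The gripper opens to 85 mm and grips with 20 to 120 N. Pads are 22 mm wide; open, the fingers measure 114 mm over their backs; the gripper's body (76 mm by 85 mm) begins 54 mm behind the grasp point. The pads swing forward as they close: fully open they stand 13 mm farther back than shut.
Start: joints at [-0.854, 0.359, 0.012, 0, -1.224, -0.288], TCP at [0.281, -0.614, 0.405] pointing down, gripper open.
Joint ranges: [-3.07, 3.07], [-1.43, 2.12], [-1.02, 1.25], [-3.03, 1.67], [-3.05, -0], [-3.03, 3.03]. Speed limits (rad/s): [2.39, 2.39, 3.01, 3.14, 3.14, 3.14].

## Interface

Orientations are given as a rotation vector (axis times angle).
In Python, from bench import observe, camera, camera_info, ctrl gives the robot as it stands.
- The arm moves only by the tool servo_tool, never from a script. Its argument "targets" is a list of rows, each an object with "xyz": the shift along the tool's x, y, z normalised to -1 to 1, where 1 is 0.025 m, a list of three; "dr": the turn, a rotation vector about the tool's x, y, z normalised to -1 to 1, where 1 is 0.5 rad, a list of three; "fingers": the opening, from -1 (shut) to 1 (fully open). A call has 1 to 12 rows; each row shifts and turns the pose as measured when the row begins, along the tool's axes as they then stand; what a row does not reach is not made up. A row lasts 1/8 s, in which the tool goes at most 62.5 mm and 10.7 degrees, less where a joint would pass 70% of its speed; a pose out of reach is approached as far as the arm can. A call with a number of a shift or a turn outside -1 to 1 is refused whole. A call with a gripper value outside its range is refused whole. The fingers move at their own pace and stop on an object; "force" is the grip in N (left out, the last holds). Time passes only in rows, so rows that do not move let the fingers close. It gives the time, the measured TCP pose, the force and the opening at its end, in the units of the state.
- observe(): the state, without advancing time (a new reading comes with each control period).
- camera(name): name is "scene" or "top" or "wrist"; returns (picture, depth): 420x560x3 uint8, blue, green, red; 420x560 float32, m along the optical axis (not along the pixel's ray), 0 where there is no reading.
- camera_info(name): a dict with "K" (3x3 intrinsics, pixels), "rvec" (rotation vector, rad) and "tvec" (3), from world to camera coordinates, as OpenCV has them; the wrist camera has in their place "tool_from_camera" (4x4, takes a point from camera to tool coordinates, whose origin is the TCP and whose axes are the tool frame's). Camera axes: x right, y down, z forward; pixel columns grow to the right and rows downward; lengths in m; the calibration is good to about 2 mm. A picture is of the moment at which its call begins: read the wrist's pose just before it. camera_info takes no time and is no camera call.
- ctrl.hand_in(): hands the job in, once; it reports no verdict.
The state is a dict: "time": time; "joints": joint angles; "joint_velocities": joint speeds; "joint_torque": joint torques, N m; "ee_pos": TCP position; "eef_rot": TCP orientation; "wrist_force": force on the tool from outside, world axes, zero at the start; "torque": the same for the moment, N m; "gripper_width": opening from 0.0 (shut) to 1.0 (fully open).
Only numpy, scipy, OpenCV 4.12 (cv2) and the standard library are available. Lean on these libraries where they do the work, as an engineer would, in place of code of your own. Each camera call takes 0.05 s, during which the arm holds its last target.

## Working session

There is one attempt and no reset: what is moved stays moved. The work goes in short steps, Python scripts to look and compute and a tool call to move; the robot and the scene stay as the last step left them, time stands still between calls to the robot, and variables do not carry over. Pictures are saved under pics/ and viewed, and the job is handed in when it is done.

Besides the shell and the picture viewer there is one more tool, called after "Call:" by a JSON object that holds its "fn" and its "kwargs". servo_tool: Moves the arm, as the interface text tells. Scaled input: -1 to 1 covers 0.025 m each way for a shift and 0.5 rad each way for a turn. Its arguments: {"type":"object","properties":{"targets":{"type":"array"},"force":{"type":"number"}},"required":["targets"]}

```bash
mkdir -p pics; ls; cat > h.py <<'E'
import numpy as np, cv2
from bench import observe, camera, camera_info, ctrl
from scipy.spatial.transform import Rotation as R
def snap(n,f):
    o=observe(); p,d=camera(n); cv2.imwrite(f'pics/{f}.png',p); np.savez(f'pics/{f}.npz',d=d,p=p,pos=o['ee_pos'],rot=o['eef_rot']); return p,d
def world(n,f,uv):
    z=np.load(f'pics/{f}.npz'); ci=camera_info(n); K=np.array(ci['K']); out=[]
    for u,v in uv:
        d=np.median(z['d'][v-1:v+2,u-1:u+2]); c=d*np.linalg.inv(K)@[u,v,1]
        if n=='wrist':
            T=np.array(ci['tool_from_camera']); t=T[:3,:3]@c+T[:3,3]; w=R.from_rotvec(z['rot']).apply(t)+z['pos']
        else:
            r=R.from_rotvec(np.ravel(ci['rvec'])).as_matrix(); w=r.T@(c-np.ravel(ci['tvec']))
        out.append(w)
    return np.array(out)
E
python3 - <<'E'
from h import *
print(observe())
snap('scene','s0');snap('top','t0')
print(R.from_rotvec(observe()['eef_rot']).as_matrix().round(3))
E
```

```text
pics
{'time': 0.0, 'joints': array([-8.53883335e-01,  3.59381983e-01,  1.10550179e-02, -3.44615690e-04,
       -1.22408022e+00, -2.88079727e-01]), 'joint_velocities': array([ 2.29541071e-04,  4.98813873e-05, -1.10361092e-03,  7.11461963e-04,
        4.25335988e-04, -6.34438433e-04]), 'joint_torque': array([-2.75736429e-04, -5.83315516e+01,  2.93419737e+01,  6.93678349e+00,
       -6.04211935e-03, -6.43691010e-05]), 'ee_pos': array([ 0.28057721, -0.61371022,  0.40376593]), 'eef_rot': array([-0.97339967, -1.51789728,  1.51652532]), 'wrist_force': array([-1.52628688,  0.48017552,  0.06164057]), 'torque': array([-0.04107235, -0.00463929,  0.01559713]), 'gripper_width': 0.9984688101583996}
[[-0.416 -0.001 -0.91 ]
 [ 0.91   0.001 -0.416]
 [ 0.001 -1.     0.   ]]
```

View pics/s0.png

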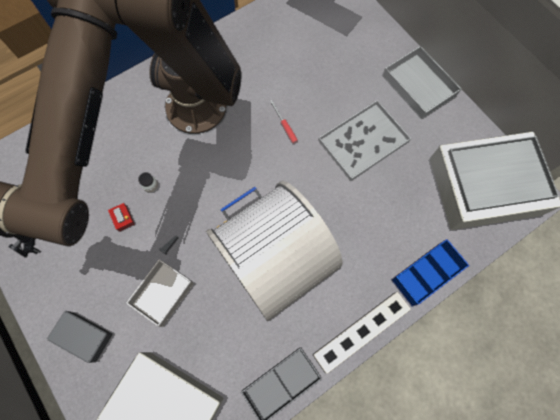

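View pics/t0.png

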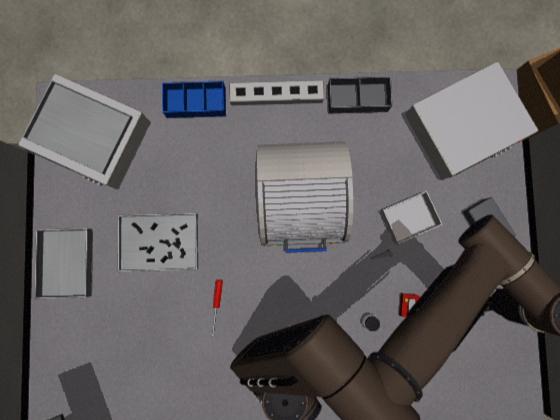

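```bash
python3 - <<'E'
from h import *
for n,f in (('top','t0'),('scene','s0')):
    p=cv2.imread(f'pics/{f}.png')
    x0,y0,x1,y1=(240,130,370,265) if n=='top' else (195,170,355,325)
    c=cv2.resize(p[y0:y1,x0:x1],None,fx=4.5 if n=='top' else 3.7,fy=4.5 if n=='top' else 3.7,interpolation=cv2.INTER_CUBIC); cv2.imwrite(f'pics/{f}c.png',c)
    hsv=cv2.cvtColor(p,cv2.COLOR_BGR2HSV)
    m=((hsv[...,0]>100)&(hsv[...,0]<130)&(hsv[...,1]>120)&(hsv[...,2]>60))
    m[:y0]=0;m[y1:]=0;m[:,:x0]=0;m[:,x1:]=0
    v,u=np.where(m); print(n,len(u),u.min(),u.max(),v.min(),v.max())
    w=world(n,f,list(zip(u,v))); w=w[(w[:,2]>0.07)&(w[:,2]<.13)]
    print(len(w),w.mean(0),w.min(0),w.max(0))
    pts=w[:,:2]-w[:,:2].mean(0); print(np.linalg.svd(pts,full_matrices=False)[2][0], np.median(w,0))
# hood/body points top
z=np.load('pics/t0.npz')['d']
g=[(u,v) for u in range(245,365,1) for v in range(135,262,1)]
w=world('top','t0',g)
for lo,hi in ((.18,.3),(.21,.3),(.03,.3)):
    s=w[(w[:,2]>lo)&(w[:,2]<hi)]; r=cv2.minAreaRect(s[:,:2].astype(np.float32)); print(lo,r,s.min(0),s.max(0))
print(camera_info('top')); print(camera_info('wrist'))
E
```

```text
top 129 285 325 248 252
125 [ 0.44172096 -0.08599923  0.09618328] [ 0.43560888 -0.1530381   0.09084194] [ 0.44706457 -0.01704887  0.10051872]
[-0.01509766  0.99988602] [ 0.4417444  -0.08835711  0.09620731]
scene 98 221 255 188 210
98 [ 0.44279204 -0.08814691  0.09711276] [ 0.43844187 -0.15342976  0.09421659] [ 0.44670683 -0.0177239   0.10028398]
[ 0.00888775 -0.9999605 ] [ 0.44305062 -0.0884805   0.09727   ]
0.18 ((0.6455988883972168, -0.0837029218673706), (0.23549659550189972, 0.3006506860256195), 0.4662046432495117) [ 0.52676501 -0.23485302  0.18000489] [0.76368132 0.06685304 0.22866555]
0.21 ((0.6496427655220032, -0.08328224718570709), (0.3002285063266754, 0.14889296889305115), 89.7718276977539) [ 0.57462873 -0.2335957   0.21000088] [0.72366451 0.0667764  0.22866555]
0.03 ((0.6249498128890991, -0.08482235670089722), (0.3770371079444885, 0.30253326892852783), 0.796485185623169) [ 0.43560888 -0.2382296   0.03042668] [0.81405011 0.06886392 0.22866555]
{'K': array([[455.06047159,   0.        , 278.52181329],
       [  0.        , 455.06047159, 212.91244997],
       [  0.        ,   0.        ,   1.        ]]), 'rvec': array([ 2.14323295, -2.20043364,  0.10051032]), 'tvec': array([0.01675698, 0.57573159, 1.59797446])}
{'K': array([[308.90952777,   0.        , 281.89240378],
       [  0.        , 308.90952777, 210.03048603],
       [  0.        ,   0.        ,   1.        ]]), 'tool_from_camera': array([[ 9.99999507e-01,  9.93040717e-04, -1.37856898e-05,
         7.96277406e-04],
       [ 2.74017725e-04, -2.62542606e-01,  9.64920362e-01,
         3.04139332e-02],
       [ 9.54585877e-04, -9.64919890e-01, -2.62542749e-01,
         6.62324526e-02],
       [ 0.00000000e+00,  0.00000000e+00,  0.00000000e+00,
         1.00000000e+00]])}
```

View pics/t0c.png

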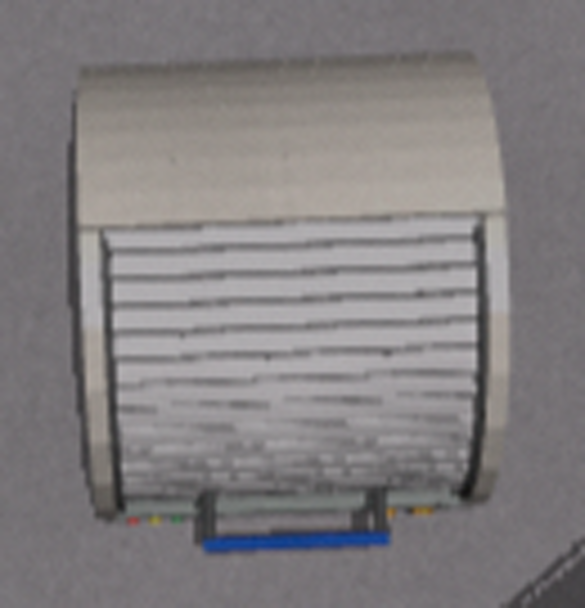

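The bar is at about (0.443, -0.087, 0.092), with the arc axis at x≈0.641, y≈-0.086. I'll first turn the tool so the jaws open along the world x axis.

Call:
{"fn": "servo_tool", "kwargs": {"targets": [{"xyz": [1, 0, 0], "dr": [0, -0.37, 0], "fingers": -0.3}, {"xyz": [1, 0, 0], "dr": [0, -0.37, 0], "fingers": -0.3}, {"xyz": [0.9, 0, -0.3], "dr": [0, -0.37, 0], "fingers": -0.3}, {"xyz": [0.8, 0, -0.6], "dr": [0, -0.37, 0], "fingers": -0.3}, {"xyz": [0.5, 0, -0.9], "dr": [0, -0.37, 0], "fingers": -0.3}, {"xyz": [0.2, 0, -1], "dr": [0, -0.37, 0], "fingers": -0.3}, {"xyz": [0, 0, -1], "dr": [0, -0.06, 0], "fingers": -0.3}], "force": 40}}

```text
time: 0.98
ee_pos: [0.2312, -0.4458, 0.4001]
eef_rot: [-0.027, 2.222, -2.206]
wrist_force: [-0.4, 0.5, -0.6]
gripper_width: 0.353
```

```bash
python3 - <<'E'
from h import *
o=observe();print(o['time'],o['ee_pos'],o['joints'],o['gripper_width'])
print(R.from_rotvec(o['eef_rot']).as_matrix().round(3))
E
```

```text
0.975 [ 0.23115744 -0.44580274  0.40009203] [-0.70157005  0.07834493 -0.36320772 -0.002618   -1.1378062   0.72176574] 0.3529644933967709
[[-1.    -0.005  0.019]
 [-0.019  0.007 -1.   ]
 [ 0.005 -1.    -0.007]]
```

Call:
{"fn": "servo_tool", "kwargs": {"targets": [{"xyz": [-0.5, 0, -1], "dr": [0, 0, 0], "fingers": -0.3}, {"xyz": [-0.5, 0, -1], "dr": [0, 0, 0], "fingers": -0.3}, {"xyz": [-0.5, 0, -1], "dr": [0, 0, 0], "fingers": -0.3}, {"xyz": [-0.5, 0, -1], "dr": [0, 0, 0], "fingers": -0.3}, {"xyz": [-0.5, 0, -1], "dr": [0, 0, 0], "fingers": -0.3}, {"xyz": [-0.5, 0, -1], "dr": [0, 0, 0], "fingers": -0.3}, {"xyz": [-0.5, 0, -1], "dr": [0, 0, 0], "fingers": -0.3}, {"xyz": [-0.5, 0, -1], "dr": [0, 0, 0], "fingers": -0.3}, {"xyz": [-0.5, 0, -1], "dr": [0, 0, 0], "fingers": -0.3}, {"xyz": [-0.5, 0, -1], "dr": [0, 0, 0], "fingers": -0.3}, {"xyz": [-0.5, 0, -1], "dr": [0, 0, 0], "fingers": -0.3}, {"xyz": [-0.5, 0, -1], "dr": [0, 0, 0], "fingers": -0.3}]}}

```text
time: 2.48
ee_pos: [0.376, -0.132, 0.4]
eef_rot: [-0.027, 2.228, -2.205]
wrist_force: [-0.2, -0.2, 0.2]
gripper_width: 0.351
```

Call:
{"fn": "servo_tool", "kwargs": {"targets": [{"xyz": [-0.67, 0, -0.45], "dr": [0.014, 0.04, 0.01], "fingers": -0.3}, {"xyz": [-0.67, 0, -0.45], "dr": [0, 0, 0], "fingers": -0.3}, {"xyz": [-0.67, 0, -0.45], "dr": [0, 0, 0], "fingers": -0.3}, {"xyz": [-0.5, 0, -0.4], "dr": [0, 0, 0], "fingers": -0.3}, {"xyz": [0, 0, 0], "dr": [0, 0, 0], "fingers": -0.3}]}}

```text
time: 3.1
ee_pos: [0.442, -0.0846, 0.3994]
eef_rot: [0.003, -2.223, 2.216]
wrist_force: [0.1, -0.1, -0.5]
gripper_width: 0.349
```

```bash
python3 - <<'E'
from h import *
snap('wrist','w1')
o=observe();print(o['time'],o['ee_pos'],o['joints'],o['gripper_width'],o['wrist_force'])
print(R.from_rotvec(o['eef_rot']).as_matrix().round(3))
p=cv2.imread('pics/w1.png'); hsv=cv2.cvtColor(p,cv2.COLOR_BGR2HSV)
m=((hsv[...,0]>100)&(hsv[...,0]<130)&(hsv[...,1]>120)&(hsv[...,2]>60))
v,u=np.where(m); w=world('wrist','w1',list(zip(u,v))); s=(w[:,2]>.08)&(w[:,2]<.11)&(w[:,0]<.5)&(w[:,0]>.4); w=w[s]
print(len(w),w.min(0),w.max(0)); b=np.polyfit(w[:,1],w[:,0],1); print(b, np.polyval(b,-.087)); print(np.percentile(w,95,axis=0))
E
```

```text
3.15 [ 0.44151206 -0.08487384  0.39932195] [ 0.24874184 -0.01688051 -0.46361861 -0.00466852 -1.12672468 -0.24739799] 0.35262291148672287 [ 0.66519189 -0.2025581   0.20545037]
[[-1.    -0.004 -0.001]
 [ 0.001  0.003 -1.   ]
 [ 0.004 -1.    -0.003]]
1816 [ 0.43571541 -0.15248952  0.09211255] [ 0.44766494 -0.01455544  0.09939466]
[-0.01490735  0.44024086] 0.4415377960088302
[ 0.44667789 -0.02339635  0.09875448]
```

View pics/w1.png

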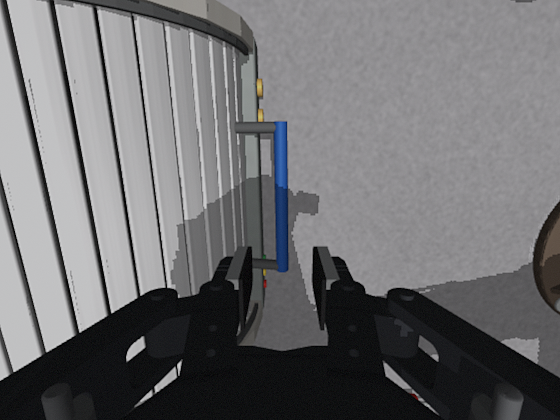

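Call:
{"fn": "servo_tool", "kwargs": {"targets": [{"xyz": [0, 1, -0.04], "dr": [0, -0.03, 0], "fingers": -0.3}, {"xyz": [0, 1, 0], "dr": [0, 0, 0], "fingers": -0.3}, {"xyz": [0, 1, 0], "dr": [0, 0, 0], "fingers": -0.3}, {"xyz": [0, 1, 0], "dr": [0, 0, 0], "fingers": -0.3}, {"xyz": [0, 1, 0], "dr": [0, 0, 0], "fingers": -0.3}, {"xyz": [0, 1, 0], "dr": [0, 0, 0], "fingers": -0.3}]}}

```text
time: 3.9
ee_pos: [0.4398, -0.0853, 0.2475]
eef_rot: [-0.012, 2.22, -2.209]
wrist_force: [0.1, 0.1, -0.5]
gripper_width: 0.349
```

Now I'll close on the bar.

Call:
{"fn": "servo_tool", "kwargs": {"targets": [{"xyz": [-0.07, 0.05, 0], "dr": [0, 0, 0], "fingers": -0.6}, {"xyz": [0, 0, 0], "dr": [0, 0, 0], "fingers": -1}, {"xyz": [0, 0, 0], "dr": [0, 0, 0], "fingers": -1}, {"xyz": [0, 0, 0], "dr": [0, 0, 0], "fingers": -1}], "force": 40}}

```text
time: 4.4
ee_pos: [0.4418, -0.0858, 0.2471]
eef_rot: [-0.011, 2.22, -2.21]
wrist_force: [2.0, -0.0, -5.2]
gripper_width: 0.122
```

```bash
python3 - <<'E'
from h import *
snap('wrist','w2')
o=observe();print(o['time'],o['ee_pos'],o['gripper_width'],o['wrist_force'])
print(R.from_rotvec(o['eef_rot']).as_matrix().round(3))
# path
r=.203; a0=np.radians(12)
prev=None
for k in range(0,14):
    a=a0+1.431/12*k
    print(k, np.round([-(np.cos(a)-np.cos(a0))*r,(np.sin(a)-np.sin(a0))*r],4))
E
```

```text
4.45 [ 0.44178751 -0.0858608   0.24705945] 0.12684653722746997 [ 1.47043083 -0.042622   -4.03664641]
[[-1.     0.002  0.012]
 [-0.012  0.005 -1.   ]
 [-0.002 -1.    -0.005]]
0 [-0.  0.]
1 [0.0064 0.0233]
2 [0.0156 0.0457]
3 [0.0274 0.0669]
4 [0.0415 0.0865]
5 [0.058  0.1042]
6 [0.0764 0.1199]
7 [0.0965 0.1333]
8 [0.1181 0.1442]
9 [0.1409 0.1524]
10 [0.1644 0.1579]
11 [0.1885 0.1605]
12 [0.2127 0.1603]
13 [0.2367 0.1572]
```

View pics/w2.png

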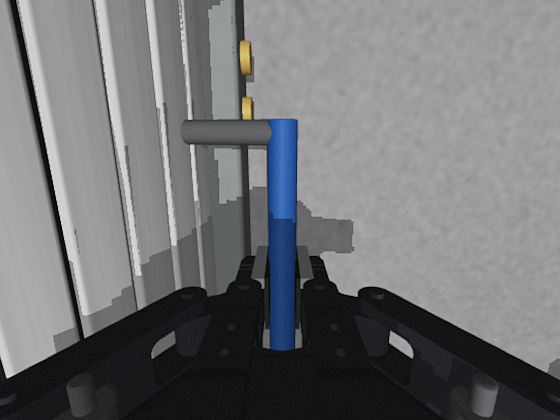

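Call:
{"fn": "servo_tool", "kwargs": {"targets": [{"xyz": [-0.12, -0.47, 0], "dr": [0, 0, 0], "fingers": -1}, {"xyz": [-0.14, -0.46, 0], "dr": [0, 0, 0], "fingers": -1}, {"xyz": [-0.17, -0.46, 0], "dr": [0, 0, 0], "fingers": -1}, {"xyz": [-0.2, -0.44, 0], "dr": [0, 0, 0], "fingers": -1}, {"xyz": [-0.22, -0.43, 0], "dr": [0, 0, 0], "fingers": -1}, {"xyz": [-0.25, -0.42, 0], "dr": [0, 0, 0], "fingers": -1}]}}

```text
time: 5.2
ee_pos: [0.4714, -0.0856, 0.3193]
eef_rot: [-0.008, 2.219, -2.207]
wrist_force: [7.8, -0.1, -10.1]
gripper_width: 0.118
```

```bash
cat > prog.py <<'E'
from h import *
o=observe(); p=np.array(o['ee_pos']); print(o['time'],p.round(4),o['gripper_width'],o['wrist_force'].round(1))
print(R.from_rotvec(o['eef_rot']).as_matrix().round(3))
c=np.array([.640,.205]); d=p[[0,2]]-c; print('ang',np.arctan2(d[1],-d[0])-np.radians(12),'r',np.hypot(*d))
E
python3 prog.py
```

```text
5.2 [ 0.4714 -0.0856  0.3193] 0.11755810445954996 [  7.8  -0.1 -10.1]
[[-1.     0.004  0.012]
 [-0.012  0.005 -1.   ]
 [-0.004 -1.    -0.005]]
ang 0.3860665801416517 r 0.20370784511123471
```

Call:
{"fn": "servo_tool", "kwargs": {"targets": [{"xyz": [-0.28, -0.37, 0], "dr": [0, 0, 0], "fingers": -1}, {"xyz": [-0.3, -0.36, 0], "dr": [0, 0, 0], "fingers": -1}, {"xyz": [-0.32, -0.34, 0], "dr": [0, 0, 0], "fingers": -1}, {"xyz": [-0.34, -0.32, 0], "dr": [0, 0, 0], "fingers": -1}, {"xyz": [-0.36, -0.3, 0], "dr": [0, 0, 0], "fingers": -1}, {"xyz": [-0.38, -0.28, 0], "dr": [0, 0, 0], "fingers": -1}]}}

```text
time: 5.95
ee_pos: [0.5208, -0.0852, 0.371]
eef_rot: [-0.018, 2.225, -2.212]
wrist_force: [-6.5, 4.1, 2.5]
gripper_width: 0.12
```

```bash
python3 prog.py
```

```text
5.95 [ 0.5208 -0.0852  0.371 ] 0.12007094325207306 [-6.5  4.1  2.5]
[[-1.    -0.005  0.011]
 [-0.011  0.006 -1.   ]
 [ 0.005 -1.    -0.006]]
ang 0.7387498153848342 r 0.20433410285428588
```

Call:
{"fn": "servo_tool", "kwargs": {"targets": [{"xyz": [-0.4, -0.25, 0], "dr": [0, 0, 0], "fingers": -1}, {"xyz": [-0.42, -0.23, 0], "dr": [0, 0, 0], "fingers": -1}, {"xyz": [-0.43, -0.21, 0], "dr": [0, 0, 0], "fingers": -1}, {"xyz": [-0.44, -0.18, 0], "dr": [0, 0, 0], "fingers": -1}, {"xyz": [-0.45, -0.16, 0], "dr": [0, 0, 0], "fingers": -1}, {"xyz": [-0.46, -0.13, 0], "dr": [0, 0, 0], "fingers": -1}]}}

```text
time: 6.7
ee_pos: [0.5886, -0.0842, 0.4056]
eef_rot: [-0.021, 2.226, -2.212]
wrist_force: [-2.2, 2.7, -0.1]
gripper_width: 0.123
```

```bash
python3 prog.py
```

```text
6.7 [ 0.5886 -0.0842  0.4056] 0.12348094557237972 [-2.2  2.7 -0.1]
[[-1.    -0.007  0.012]
 [-0.012  0.006 -1.   ]
 [ 0.007 -1.    -0.006]]
ang 1.1103146450966537 r 0.20710785776549478
```

Call:
{"fn": "servo_tool", "kwargs": {"targets": [{"xyz": [-0.46, -0.07, 0], "dr": [0, 0, 0], "fingers": -1}, {"xyz": [-0.47, -0.04, 0], "dr": [0, 0, 0], "fingers": -1}, {"xyz": [-0.47, -0.01, 0], "dr": [0, 0, 0], "fingers": -1}, {"xyz": [-0.47, 0.01, 0], "dr": [0, 0, 0], "fingers": -1}, {"xyz": [-0.45, 0.03, 0], "dr": [0, 0, 0], "fingers": -1}]}}

```text
time: 7.32
ee_pos: [0.652, -0.0833, 0.4105]
eef_rot: [-0.016, 2.221, -2.209]
wrist_force: [1.7, 1.1, -9.3]
gripper_width: 0.121
```

```bash
python3 prog.py
```

```text
7.325 [ 0.652  -0.0833  0.4105] 0.121498639021596 [ 1.7  1.1 -9.3]
[[-1.    -0.001  0.013]
 [-0.013  0.005 -1.   ]
 [ 0.001 -1.    -0.005]]
ang 1.4196845329464913 r 0.2058147575608693
```

Call:
{"fn": "servo_tool", "kwargs": {"targets": [{"xyz": [-0.1, 0, 0], "dr": [0, 0, 0], "fingers": -1}, {"xyz": [0, 0, 0], "dr": [0, 0, 0], "fingers": -0.3}, {"xyz": [0, 0, 0], "dr": [0, 0, 0], "fingers": -0.3}, {"xyz": [0, -0.5, 0], "dr": [0, 0, 0], "fingers": -0.3}, {"xyz": [0, -0.9, 0], "dr": [0, 0, 0], "fingers": -0.3}, {"xyz": [0, -0.9, 0], "dr": [0, 0, 0], "fingers": -0.3}]}}

```text
time: 8.07
ee_pos: [0.6554, -0.0848, 0.4677]
eef_rot: [-0.02, 2.222, -2.215]
wrist_force: [-0.3, -0.6, 0.3]
gripper_width: 0.35
```

```bash
python3 prog.py; python3 - <<'E'
from h import *
snap('wrist','w3');snap('top','t3')
E
```

```text
8.075 [ 0.6554 -0.0848  0.4677] 0.34979149369055634 [-0.3 -0.6  0.3]
[[-1.    -0.006  0.012]
 [-0.012  0.003 -1.   ]
 [ 0.006 -1.    -0.003]]
ang 1.4199869694060334 r 0.26312764093369806
```

View pics/w3.png

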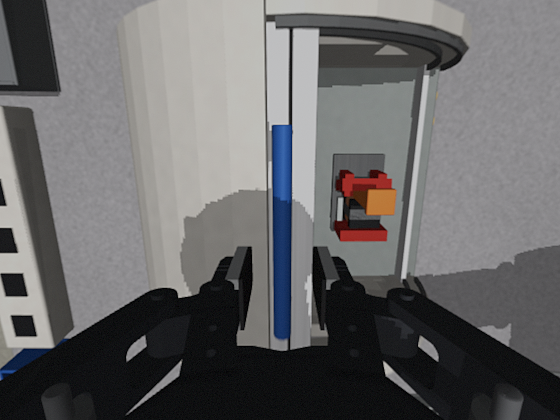

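View pics/t3.png

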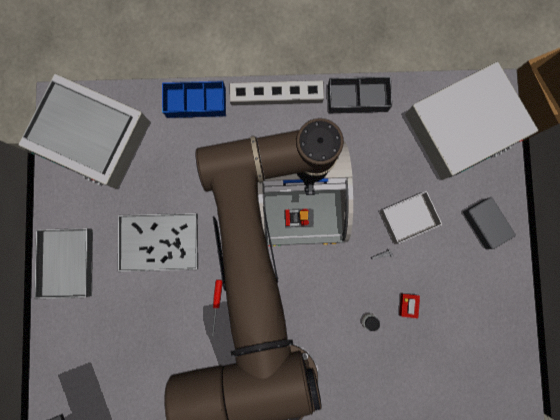

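```bash
cat > org.py <<'E'
from h import *
import sys
def org(n,f):
    z=np.load(f'pics/{f}.npz'); p=z['p']; hsv=cv2.cvtColor(p,cv2.COLOR_BGR2HSV)
    m=((hsv[...,0]>8)&(hsv[...,0]<22)&(hsv[...,1]>150)&(hsv[...,2]>90)); v,u=np.where(m)
    w=world(n,f,list(zip(u,v))); s=(w[:,0]>.48)&(w[:,0]<.66)&(abs(w[:,1]+.085)<.09)&(w[:,2]>.1); w=w[s]
    zt=np.percentile(w[:,2],90); t=w[w[:,2]>zt-.005]
    print(n,len(w),'ztop',zt,np.median(t[:,2]),'lo',np.percentile(t,2,axis=0).round(4),'hi',np.percentile(t,98,axis=0).round(4), 'mid',((np.percentile(t,2,axis=0)+np.percentile(t,98,axis=0))/2).round(4)); print(cv2.minAreaRect(t[:,:2].astype(np.float32)*1000))
for a in sys.argv[1:]:
    org({'w':'wrist','t':'top','s':'scene'}[a[0]],a)
E
python3 org.py w3 t3
```

```text
wrist 726 ztop 0.14468935107613176 0.14428567808478523 lo [ 0.5437 -0.0915  0.1422] hi [ 0.5701 -0.0666  0.1449] mid [ 0.5569 -0.0791  0.1436]
((556.6386108398438, -78.93231201171875), (28.134422302246094, 25.45989227294922), 0.695667564868927)
top 64 ztop 0.14666075295865405 0.14429621891597805 lo [ 0.5458 -0.0926  0.142 ] hi [ 0.5691 -0.0697  0.1469] mid [ 0.5575 -0.0812  0.1444]
((557.57421875, -81.08467102050781), (23.13568687438965, 23.44291877746582), 88.20382690429688)
```

Call:
{"fn": "servo_tool", "kwargs": {"targets": [{"xyz": [0.98, 0, -0.06], "dr": [0, 0, 0], "fingers": -1}, {"xyz": [0.98, 0, -0.06], "dr": [0, 0, 0], "fingers": -1}, {"xyz": [0.98, 0, -0.06], "dr": [0, 0, 0], "fingers": -1}, {"xyz": [0.98, 0, -0.06], "dr": [-0.006, 0, -0.012], "fingers": -1}, {"xyz": [0, 0.9, 0], "dr": [0, 0, 0], "fingers": -1}, {"xyz": [0, 0.9, 0], "dr": [0, 0, 0], "fingers": -1}, {"xyz": [0, 0.9, 0], "dr": [0, 0, 0], "fingers": -1}, {"xyz": [0, 0, 0], "dr": [0, 0, 0], "fingers": -1}]}}

```text
time: 9.18
ee_pos: [0.5536, -0.0806, 0.4057]
eef_rot: [-0.012, 2.222, -2.208]
wrist_force: [-1.1, 0.3, -0.2]
gripper_width: 0.003
```

```bash
python3 prog.py; python3 - <<'E'
from h import *
snap('wrist','w4');snap('scene','s4')
E
python3 org.py w4
```

```text
9.175 [ 0.5536 -0.0806  0.4057] 0.0029705672788360193 [-1.1  0.3 -0.2]
[[-1.     0.001  0.012]
 [-0.012  0.006 -1.   ]
 [-0.001 -1.    -0.006]]
ang 0.9546642504691727 r 0.21852362555276636
wrist 1127 ztop 0.1446885470027507 0.14435259974569925 lo [ 0.5435 -0.0914  0.1419] hi [ 0.5698 -0.0671  0.1449] mid [ 0.5567 -0.0792  0.1434]
((556.8976440429688, -79.14884948730469), (27.139179229736328, 25.11830711364746), 1.3368840217590332)
```

View pics/w4.png

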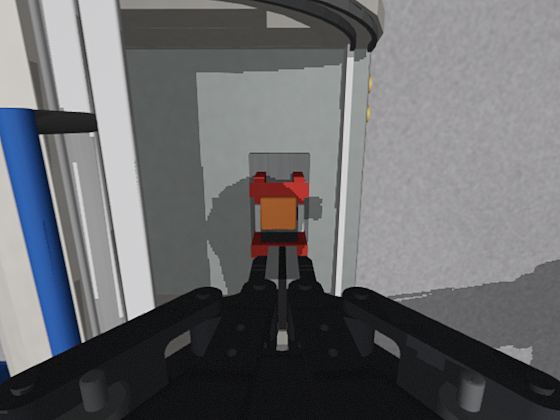

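View pics/s4.png

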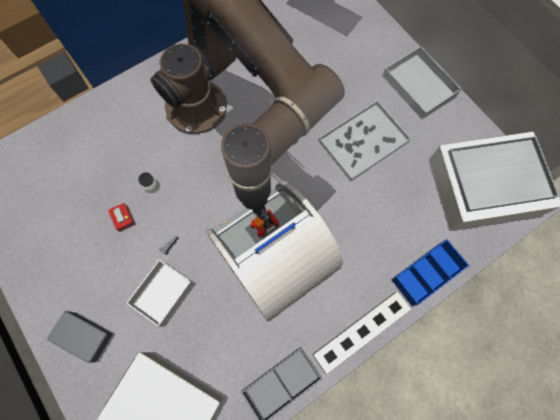

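Call:
{"fn": "servo_tool", "kwargs": {"targets": [{"xyz": [-0.12, 0.8, 0], "dr": [0.012, 0, 0], "fingers": -1}, {"xyz": [0, 0.8, 0], "dr": [0, 0, 0], "fingers": -1}, {"xyz": [0, 0.8, 0], "dr": [0, 0, 0], "fingers": -1}, {"xyz": [0, 0.5, 0], "dr": [0, 0, 0], "fingers": -1}, {"xyz": [0, 0, 0], "dr": [0, 0, 0], "fingers": -1}]}}

```text
time: 9.9
ee_pos: [0.5606, -0.0805, 0.3405]
eef_rot: [0.003, 2.207, -2.207]
wrist_force: [0.0, -0.8, 0.2]
gripper_width: -0.002
```

```bash
python3 prog.py; python3 - <<'E'
from h import *
snap('wrist','w5')
E
python3 org.py w5
```

```text
9.9 [ 0.5606 -0.0805  0.3405] -0.0017241101330214429 [ 0.  -0.8  0.2]
[[-1.     0.016  0.013]
 [-0.013  0.    -1.   ]
 [-0.016 -1.    -0.   ]]
ang 0.8314370575271939 r 0.1570311920263417
wrist 1377 ztop 0.1447224316726695 0.14436876026169881 lo [ 0.5434 -0.0916  0.1407] hi [ 0.5697 -0.0702  0.145 ] mid [ 0.5565 -0.0809  0.1428]
((556.490234375, -79.13595581054688), (27.5540828704834, 25.2530574798584), 0.6570214033126831)
```

View pics/w5.png

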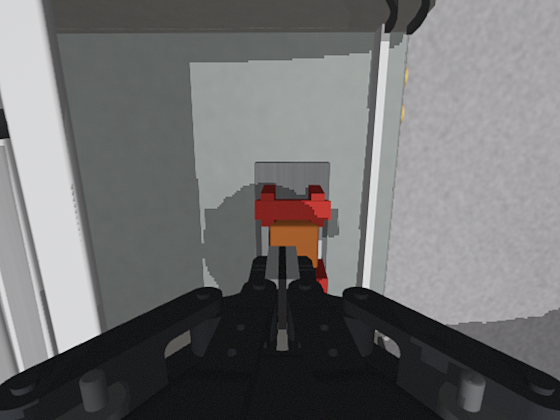

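Call:
{"fn": "servo_tool", "kwargs": {"targets": [{"xyz": [0.16, 0, -0.05], "dr": [0, 0, -0.032], "fingers": -1}, {"xyz": [0, 0, 0], "dr": [0, 0, 0], "fingers": -1}]}}

```text
time: 10.2
ee_pos: [0.557, -0.0792, 0.3428]
eef_rot: [-0.012, 2.214, -2.214]
wrist_force: [-0.3, -0.6, 0.4]
gripper_width: -0.002
```

```bash
python3 prog.py
```

```text
10.2 [ 0.557  -0.0792  0.3428] -0.0015563452862332463 [-0.3 -0.6  0.4]
[[-1.     0.002  0.013]
 [-0.013  0.    -1.   ]
 [-0.002 -1.    -0.   ]]
ang 0.8195518224184286 r 0.16086087855518447
```

Call:
{"fn": "servo_tool", "kwargs": {"targets": [{"xyz": [0, 0.3, 0], "dr": [0, 0, 0], "fingers": -1}, {"xyz": [0, 0.3, 0], "dr": [0, 0, 0], "fingers": -1}, {"xyz": [0, 0.2, 0], "dr": [0, 0, 0], "fingers": -1}, {"xyz": [0, 0, 0], "dr": [0, 0, 0], "fingers": -1}]}}

```text
time: 10.7
ee_pos: [0.557, -0.0792, 0.3216]
eef_rot: [-0.012, 2.214, -2.213]
wrist_force: [1.0, -0.9, 0.0]
gripper_width: -0.001
```

```bash
python3 prog.py
```

```text
10.7 [ 0.557  -0.0792  0.3216] -0.0011533483201570823 [ 1.  -0.9  0. ]
[[-1.     0.002  0.013]
 [-0.013  0.    -1.   ]
 [-0.002 -1.    -0.   ]]
ang 0.7426540640863559 r 0.14309126184030652
```

Call:
{"fn": "servo_tool", "kwargs": {"targets": [{"xyz": [0, 0.06, 0], "dr": [0, 0, 0], "fingers": -1}, {"xyz": [0, 0.05, 0], "dr": [0, 0, 0], "fingers": -1}, {"xyz": [0, 0.05, 0], "dr": [0, 0, 0], "fingers": -1}, {"xyz": [0, 0.04, 0], "dr": [0, 0, 0], "fingers": -1}]}}

```text
time: 11.2
ee_pos: [0.5574, -0.0792, 0.3169]
eef_rot: [-0.011, 2.213, -2.213]
wrist_force: [-0.2, 0.4, 3.1]
gripper_width: -0.001
```

Call:
{"fn": "servo_tool", "kwargs": {"targets": [{"xyz": [0, 0.05, 0], "dr": [0, 0, 0], "fingers": -1}, {"xyz": [0, 0.05, 0], "dr": [0, 0, 0], "fingers": -1}]}}

```text
time: 11.45
ee_pos: [0.5578, -0.0791, 0.3151]
eef_rot: [-0.009, 2.212, -2.212]
wrist_force: [-0.1, 1.2, 3.0]
gripper_width: 0.002
```

Call:
{"fn": "servo_tool", "kwargs": {"targets": [{"xyz": [0.02, 0.04, 0], "dr": [0, 0, -0.004], "fingers": -1}, {"xyz": [0.02, 0.04, 0], "dr": [0, 0, 0], "fingers": -1}]}}

```text
time: 11.7
ee_pos: [0.5571, -0.0789, 0.3133]
eef_rot: [-0.011, 2.213, -2.212]
wrist_force: [-0.1, 1.2, 4.0]
gripper_width: -0.001
```

Call:
{"fn": "servo_tool", "kwargs": {"targets": [{"xyz": [0, 0.04, 0], "dr": [0, 0, 0], "fingers": -1}, {"xyz": [0, 0.04, 0], "dr": [0, 0, 0], "fingers": -1}]}}

```text
time: 11.95
ee_pos: [0.5572, -0.0788, 0.3114]
eef_rot: [-0.01, 2.213, -2.211]
wrist_force: [0.5, 1.5, 4.2]
gripper_width: 0.0
```

Call:
{"fn": "servo_tool", "kwargs": {"targets": [{"xyz": [0, 0.04, 0], "dr": [0, 0, 0], "fingers": -1}, {"xyz": [0, 0.04, 0], "dr": [0, 0, 0], "fingers": -1}]}}

```text
time: 12.2
ee_pos: [0.5573, -0.0787, 0.3093]
eef_rot: [-0.01, 2.213, -2.211]
wrist_force: [-0.7, 1.6, 4.1]
gripper_width: -0.002
```

Call:
{"fn": "servo_tool", "kwargs": {"targets": [{"xyz": [0, 0.04, 0], "dr": [0, 0, 0], "fingers": -1}, {"xyz": [0, 0.04, 0], "dr": [0, 0, 0], "fingers": -1}]}}

```text
time: 12.45
ee_pos: [0.5575, -0.0786, 0.3074]
eef_rot: [-0.01, 2.212, -2.211]
wrist_force: [-1.3, 2.7, 7.2]
gripper_width: 0.002
```

Call:
{"fn": "servo_tool", "kwargs": {"targets": [{"xyz": [0, 0.02, 0], "dr": [0, 0, 0], "fingers": -1}]}}

```text
time: 12.58
ee_pos: [0.5576, -0.0785, 0.3072]
eef_rot: [-0.009, 2.212, -2.21]
wrist_force: [-0.9, 3.9, 6.8]
gripper_width: 0.001
```

Call:
{"fn": "servo_tool", "kwargs": {"targets": [{"xyz": [0, 0.04, 0], "dr": [0, 0, 0], "fingers": -1}]}}

```text
time: 12.7
ee_pos: [0.5579, -0.0783, 0.3067]
eef_rot: [-0.008, 2.212, -2.209]
wrist_force: [-1.4, 3.2, 9.4]
gripper_width: -0.0
```

Call:
{"fn": "servo_tool", "kwargs": {"targets": [{"xyz": [0.01, 0.05, 0.02], "dr": [0, 0, 0], "fingers": -1}]}}

```text
time: 12.82
ee_pos: [0.5581, -0.0784, 0.3065]
eef_rot: [-0.007, 2.211, -2.208]
wrist_force: [-3.6, 5.2, 14.8]
gripper_width: -0.003
```

Call:
{"fn": "servo_tool", "kwargs": {"targets": [{"xyz": [0, 0.06, 0], "dr": [0, 0, 0], "fingers": -1}]}}

```text
time: 12.95
ee_pos: [0.5585, -0.0781, 0.3061]
eef_rot: [-0.005, 2.21, -2.206]
wrist_force: [-2.2, 4.8, 11.5]
gripper_width: 0.0
```

Call:
{"fn": "servo_tool", "kwargs": {"targets": [{"xyz": [0.01, 0.07, 0], "dr": [0, 0, -0.004], "fingers": -1}]}}

```text
time: 13.08
ee_pos: [0.5588, -0.0778, 0.3055]
eef_rot: [-0.005, 2.21, -2.205]
wrist_force: [-1.2, 3.7, 10.9]
gripper_width: -0.001
```

```bash
python3 prog.py
```

```text
13.075 [ 0.5588 -0.0778  0.3055] -0.0014351064758369352 [-1.2  3.7 10.9]
[[-1.     0.011  0.016]
 [-0.016  0.002 -1.   ]
 [-0.011 -1.    -0.002]]
ang 0.6818292617978325 r 0.1292311779958516
```

Call:
{"fn": "servo_tool", "kwargs": {"targets": [{"xyz": [0.02, 0.07, 0], "dr": [0, 0, -0.006], "fingers": -1}]}}

```text
time: 13.2
ee_pos: [0.5589, -0.0775, 0.305]
eef_rot: [-0.007, 2.21, -2.205]
wrist_force: [-0.9, 3.1, 11.0]
gripper_width: -0.0
```

Call:
{"fn": "servo_tool", "kwargs": {"targets": [{"xyz": [0.02, 0.08, 0], "dr": [0, 0, -0.01], "fingers": -1}]}}

```text
time: 13.32
ee_pos: [0.5592, -0.0772, 0.3044]
eef_rot: [-0.01, 2.211, -2.206]
wrist_force: [-1.4, 4.5, 14.3]
gripper_width: -0.003
```

Call:
{"fn": "servo_tool", "kwargs": {"targets": [{"xyz": [0.02, 0.09, 0], "dr": [0, 0, -0.01], "fingers": -1}]}}

```text
time: 13.45
ee_pos: [0.5595, -0.0771, 0.3041]
eef_rot: [-0.013, 2.211, -2.206]
wrist_force: [-2.8, 3.1, 20.0]
gripper_width: -0.003
```

The push reached 20 N, so I'll back off straight up.

Call:
{"fn": "servo_tool", "kwargs": {"targets": [{"xyz": [0, -0.1, 0], "dr": [0, 0, 0], "fingers": -1}, {"xyz": [0, -0.3, 0], "dr": [0, 0, 0], "fingers": -1}, {"xyz": [0, -0.8, 0], "dr": [0, 0, 0], "fingers": -1}, {"xyz": [0, -1, 0], "dr": [0, 0, 0], "fingers": -1}, {"xyz": [0, -1, 0], "dr": [0, 0, 0], "fingers": -1}, {"xyz": [0, -1, 0], "dr": [0, 0, 0], "fingers": -1}, {"xyz": [0, 0, 0], "dr": [0, 0, 0], "fingers": -1}]}}

```text
time: 14.32
ee_pos: [0.5571, -0.0784, 0.41]
eef_rot: [-0.021, 2.215, -2.213]
wrist_force: [-0.2, -0.5, 1.0]
gripper_width: 0.004
```

```bash
python3 prog.py; python3 - <<'E'
from h import *
snap('wrist','w6'); snap('top','t6')
p=cv2.imread('pics/w6.png')[130:300,200:380]; cv2.imwrite('pics/w6c.png',cv2.resize(p,None,fx=3.3,fy=3.3,interpolation=2))
E
python3 org.py w6
```

```text
14.325 [ 0.5571 -0.0784  0.41  ] 0.0036185959461571124 [-0.2 -0.5  1. ]
[[-1.    -0.002  0.017]
 [-0.017  0.001 -1.   ]
 [ 0.002 -1.    -0.001]]
ang 0.9772298919419342 r 0.22110595125213947
wrist 971 ztop 0.13163975155936802 0.13106842280834913 lo [ 0.5463 -0.0885  0.1297] hi [ 0.572  -0.064   0.1319] mid [ 0.5591 -0.0763  0.1308]
((559.3567504882812, -76.23912811279297), (26.610820770263672, 25.358251571655273), 1.7434440851211548)
```

View pics/w6c.png

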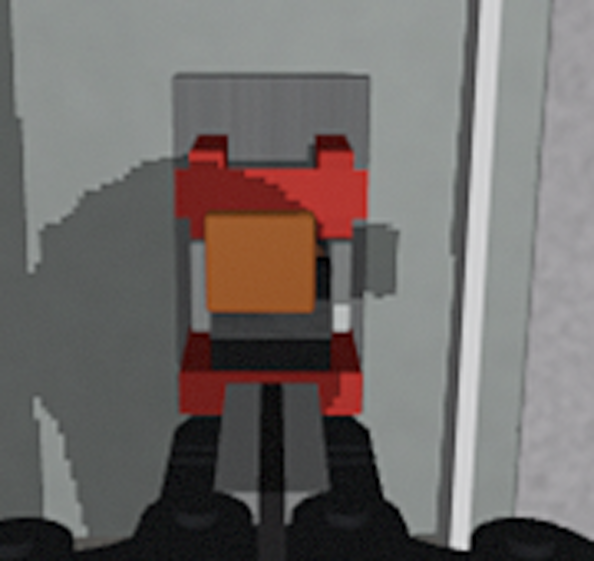

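View pics/t6.png

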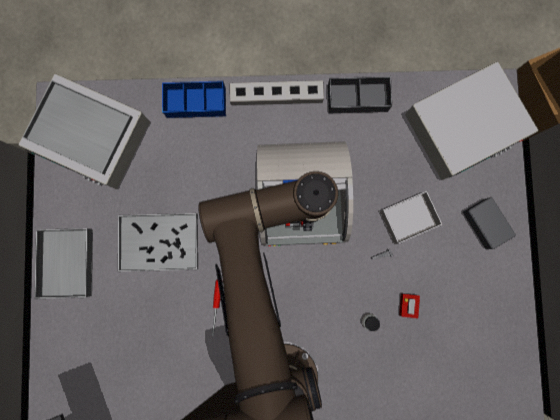

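```bash
python3 - <<'E'
from h import *
snap('scene','s6')
p=cv2.imread('pics/s6.png')[130:330,140:370]; cv2.imwrite('pics/s6c.png',cv2.resize(p,None,fx=2.9,fy=2.9,interpolation=2))
z=np.load('pics/s6.npz'); hsv=cv2.cvtColor(z['p'],cv2.COLOR_BGR2HSV)
m=((hsv[...,0]>100)&(hsv[...,0]<130)&(hsv[...,1]>120)&(hsv[...,2]>60)); v,u=np.where(m)
w=world('scene','s6',list(zip(u,v))); w=w[(w[:,2]>.08)&(w[:,0]>.4)&(w[:,0]<.75)&(abs(w[:,1]+.085)<.08)]; print(len(w),np.median(w,0))
E
```

```text
133 [ 0.65558825 -0.08166373  0.25747931]
  return _methods._mean(a, axis=axis, dtype=dtype,
  ret = ret.dtype.type(ret / rcount)
```

View pics/s6c.png

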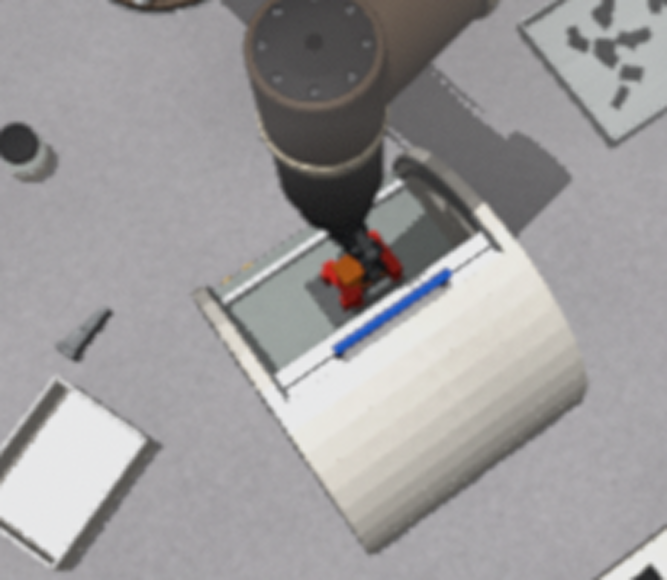

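```bash
python3 -c "
from h import *
print(observe()['wrist_force']); print(ctrl.hand_in())"
```

```text
[-0.09241384  0.14687533 -0.36743079]
the job is handed in; nothing more can be done
None
```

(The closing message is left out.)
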